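# Empty the milling jar in its cradle

## Task

Take the steel milling jar from its low parking rest and lay it, port up, by its two trunnions in the V notches of the cradle that has the catch tray as its foot, and let go. Then take the small knob on its handwheel and turn the jar over in the cradle until its port faces straight down and all three balls have dropped into the tray; leave it lying there, port down. Do not tip the jar over before it lies in the cradle, and do not disturb the vial, the crucible and the test weight standing nearby.

Things in the scene. Friction and masses are not known exactly. Their poses are not given: they have to be found in the camera images.
- jar: loose steel milling jar, about 0.6 kg, with three loose balls in it: a lying drum 56 mm in diameter, 64 mm long. Origin at its centre, on its axis, half-way up. y axis = the drum's axis (level); z points out of the open port, straight up at the start. Grip it across its 56 mm (along its x) at mid-length and axis height. In the notches it turns with light friction and stays at any angle
- jar_port (a point): centre of the jar's port, 25 mm from the axis along the jar's z: an open slot in the drum's side, 35 mm wide and 56 mm long
- jar_trunnion (a point): point on the trunnion at the jar's +y end, 44 mm from the jar's centre, where a notch plate carries it; the other trunnion is the same at y = -44 mm. Trunnions are 12 mm in diameter on the jar's axis; this one ends in a 22 mm collar at y = 58 to 64 mm
- jar_wheel (a point): centre of the aluminium handwheel fixed on the jar's -y end: 70 mm in diameter, 6 mm thick, 61 mm from the jar's centre; the knob stands on its outer face
- knob_grip (a point): centre of the white knob, a cylinder 14 mm in diameter, 30 mm long, spinning freely on a pin parallel to the jar's axis. In the jar's frame at x = -28 mm, y = -82 mm, z = 0: level with the axis while the port is up. Carrying it over the top, in a 28 mm arc about the axis, to the same level on the other side turns the port down
- cradle: fixed cradle: two aluminium notch plates on a steel catch tray 160 mm (x) by 96 mm (y), rim 30 mm high, floor 6 mm. Origin at the centre of its underside, on the bench. Plates 8 mm thick at y = +-44 mm, 98 mm high, with 90-degree V notches open to the top, 42 mm wide at the mouth. The trunnions lie along its y. It stands left or right of the rest
- cradle_seat (a point): the point in the cradle where the centre of the jar lies when it is seated: 85 mm above the bench, midway between the notch plates (the jar has 8 mm of end play each way)
- rest: the fixed low parking rest with a grey plastic foot 70 x 96 mm and the same two notch plates but no tray, where the jar lies at the start with its axis 62 mm above the bench. Origin at the centre of its underside; axes like the jar's at the start
- ball_1_center (a point): centre of one of three white ceramic milling balls, 16 mm in diameter, 13 g, lying in the jar at the start
- ball_2_center (a point): centre of the second ball
- ball_3_center (a point): centre of the third ball
- vial: bystander: capped glass vial, 22 mm diameter, 50 mm high; origin at the centre of its underside
- crucible: bystander: white porcelain crucible, 45 mm diameter, 32 mm high; origin at the centre of its underside
- weight: bystander: test weight with a knob, 22 mm diameter, 44 mm high; origin at the centre of its underside

How it is judged:
By the outcome, as a careful person would: the job done as asked, in the order asked, and still so for the second after the job is handed in, with the robot touching nothing.
It also fails if it takes over 58 s, if anything falls off the work surface, if the arm or the gripper's body presses on something with over 40 N, if the wrist force passes 120 N, or if a joint passes its speed limit or range.

## Robot

A 7-joint arm with a two-finger parallel gripper is mounted at the origin on a cart in front of the work surface, level with it; the furniture and walls round the work are solid. World frame = base frame: x ahead of the robot, y to its left, z up, the work surface at z = 0. Lengths are in mm, angles in rad, forces in N, time in s.
With the tool pointing down it reaches from about 400 to 850 mm from the base axis. Payload 10.4 kg.
Tool frame: the origin (TCP) lies midway between the tips of the shut fingers; the grasp point (between the pads) lies 19 mm behind it; z points along the fingers, y is the line along which they close (so a half turn about z gives the same grasp; the last joint's range is limited). The gripper opens to 85 mm and grips with 20 to 120 N. Pads are 22 mm wide; open, the fingers measure 114 mm over their backs; the gripper's body (76 mm by 85 mm) begins 54 mm behind the grasp point. The pads swing forward as they close: fully open they stand 13 mm farther back than shut.
Start: joints at [-1.176, 0.332, -0.065, 1.46, 0.022, 1.35, -0.088], TCP at [253.584, 571.267, 231.338] pointing down, gripper open.
Joint ranges: [-2.6, 2.6], [-0.5, 2.12], [-1.47, 1.34], [0.16, 2.42], [-1.27, 4.41], [0.06, 2.06], [-2.6, 2.6]. Speed limits (rad/s): [2.22, 2.22, 2.79, 2.79, 3.14, 3.14, 3.14].

## Interface

Orientations are given as a unit quaternion [x, y, z, w].
In Python, from workcell import env, hand, planner, telemetry, eyes, workorder gives the robot as it stands. Calls block until the motion is done:
- env.movep(position, orientation): joint-space move of the TCP to a pose.
- env.move_l(position, rate=150, frame=None, until_force=None): straight line of the TCP; frame=None keeps the orientation; rate is the mean speed in mm/s. With until_force (N) it stops when the force on the tool has changed by that much, and returns True; else False.
- env.movej(angles): joint-space move.
- hand.set_gripper(opening, strength=None): opening from 0.0 (shut) to 1.0 (fully open); strength is the grip in N (None keeps the last); returns when the fingers have stopped.
- env.pause(seconds).
- planner.ik(position, orientation): joint angles nearest the present ones, or None.
- telemetry.state(): the state.
- eyes.capture(name): name is "scene" or "top" or "wrist"; returns a dict with "pixels" (400x640x3 uint8, red, green, blue), "vfov" (degrees; the focal length in pixels is half the picture's height over the tangent of half this angle, whatever the lens; pixels are square), "cx", "cy" (the principal point, pixels), "R" (3x3) and "t" (3): a world point X has camera coordinates R X + t; the wrist camera has in their place "tool_from_camera" (4x4, takes a point from camera to tool coordinates, whose origin is the TCP and whose axes are the flange's). Camera axes: x right, y down, z forward; pixel columns grow to the right and rows downward; lengths in mm; the calibration is good to about 2 mm. A picture is of the moment at which its call begins: read the wrist's pose just before it. There is no depth.
A pose or a line that the arm cannot do raises env.MotionError and nothing moves.
- workorder.sign_off(): hands the job in; it is judged then, once.
The state is a dict: "clock": time; "joints": joint angles; "qvel": joint speeds; "tau": joint torques, N m; "ee_pos": TCP position; "tcp_rot": TCP orientation; "wrist_force": force on the tool from outside, world axes, zero at the start; "moment": the same for the moment, N m; "opening": opening from 0.0 (shut) to 1.0 (fully open); "grip_force": force on a finger pad.
Only numpy, scipy, OpenCV 4.12 (cv2) and the standard library are available. Lean on these libraries where they do the work, as an engineer would, in place of code of your own. Each camera call takes 0.05 s, during which the arm holds its last target. There are 200 camera calls.

## Working session

There is one attempt and no reset: what is moved stays moved. The work goes in short steps, each a Python script; the robot and the scene stay as the last script left them, time stands still between calls to the robot, and variables do not carry over. Pictures are saved under pics/ and viewed, at most 11 in all, crops included, and the job is handed in when it is done.

```bash
mkdir -p pics; ls; python3 - <<'E'
from workcell import env,hand,planner,telemetry,eyes,workorder
import cv2,pickle
d={}
for n in("scene","top","wrist"):
    s=telemetry.state();c=eyes.capture(n);c["state"]=s;d[n]=c
    cv2.imwrite(f"pics/{n}0.png",c["pixels"][:,:,::-1])
    print(n,{k:v for k,v in c.items() if k not in("pixels","state")})
pickle.dump(d,open("c0.pkl","wb"));print(s)
E
```

```text
pics
scene {'vfov': 53.87619836458562, 'cx': 320.62131229234524, 'cy': 206.34855203837836, 'R': array([[ 0.72815128, -0.6851719 , -0.01830789],
       [-0.41009266, -0.41410374, -0.81261436],
       [ 0.54919916,  0.59921412, -0.58251414]]), 't': array([-376.56646657,  302.35643232,  687.63749185])}
top {'vfov': 54.412466424251036, 'cx': 325.67667230608197, 'cy': 200.8338881069341, 'R': array([[ 0.02695183, -0.99939024,  0.02219805],
       [-0.99121505, -0.02959458, -0.12890647],
       [ 0.12948481, -0.01852878, -0.99140828]]), 't': array([-19.81877302, 561.94364957, 903.04776585])}
wrist {'vfov': 68.3166886615029, 'cx': 318.8690060576712, 'cy': 206.3811117866997, 'tool_from_camera': array([[ 5.26098852e-05, -9.53885417e-01, -3.00170965e-01,
         7.60054832e+01],
       [ 9.99999967e-01,  1.25846689e-04, -2.24650102e-04,
        -8.20326729e-01],
       [ 2.52065979e-04, -3.00170943e-01,  9.53885392e-01,
        -1.42067014e+02],
       [ 0.00000000e+00,  0.00000000e+00,  0.00000000e+00,
         1.00000000e+00]])}
{'clock': 0.1, 'joints': array([-1.17560212,  0.33279636, -0.0647048 ,  1.46084356,  0.02162625,
        1.34989363, -0.08850844]), 'qvel': array([-0.00123223, -0.0020383 ,  0.00056001, -0.00271878, -0.00037086,
       -0.00085469,  0.00052269]), 'tau': array([ 4.01942625e-04, -6.26750994e+01,  4.81331663e-02, -3.92428851e+01,
        1.61723373e-02,  6.89931825e-03,  3.57503654e-05]), 'ee_pos': array([253.46587226, 570.93903192, 230.60977601]), 'tcp_rot': array([ 2.07370899e-01,  9.78262195e-01, -6.15789182e-04, -8.97553403e-05]), 'wrist_force': array([-0.05554888, -0.57458483,  0.46877464]), 'moment': array([-0.01199325, -0.03324237, -0.03856903]), 'grip_force': 0.0, 'opening': 1.0020104066783977}
```

View pics/scene0.png

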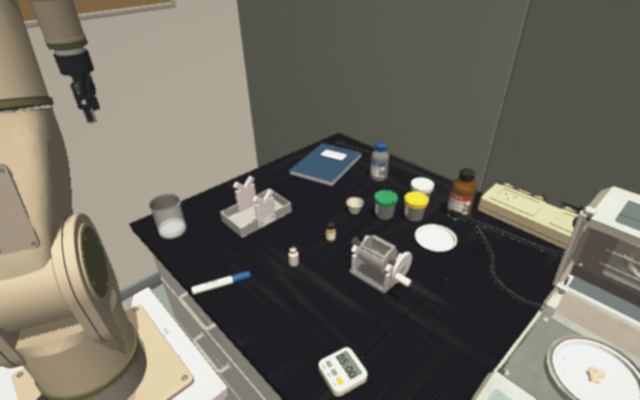

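View pics/top0.png

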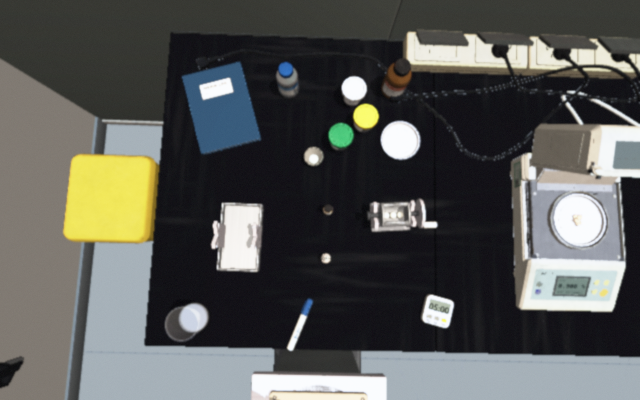

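```bash
cat >h.py <<'E'
import numpy as np,cv2,pickle
from scipy.spatial.transform import Rotation as Rn
def f(c): return 200/np.tan(np.radians(c["vfov"])/2)
def cam(c):
    "R (world from cam), camera centre"
    if "R" in c: return c["R"].T,-c["R"].T@c["t"]
    T=c["tool_from_camera"];Rt=Rn.from_quat(c["state"]["tcp_rot"]).as_matrix()
    return Rt@T[:3,:3],Rt@T[:3,3]+c["state"]["ee_pos"]
def ray(c,uv):
    R,o=cam(c);d=R@np.array([(uv[0]-c["cx"])/f(c),(uv[1]-c["cy"])/f(c),1]);return o,d
def onz(c,uv,z):
    o,d=ray(c,uv);return (o+d*(z-o[2])/d[2])
def proj(c,X):
    R,o=cam(c);p=R.T@(np.array(X,float)-o);return f(c)*p[:2]/p[2]+[c["cx"],c["cy"]]
E
python3 - <<'E'
from h import *
d=pickle.load(open("c0.pkl","rb"));c=d["top"]
a=c["pixels"][190:285,200:275];b=c["pixels"][190:245,350:450]
A=cv2.resize(a,None,fx=5,fy=5,interpolation=cv2.INTER_CUBIC)
B=cv2.resize(b,None,fx=4,fy=4,interpolation=cv2.INTER_CUBIC)
o=np.zeros((480,785,3),np.uint8);o[:475,:375]=A;o[:220,380:780]=B
cv2.imwrite("pics/crop0.png",o[:,:,::-1])
for n,uv,z in[("tray c",(240,237),15),("jar",(397,216),62),("knob",(431,225),62),("vial",(327,210),50),("cruc",(314,156),32),("weight",(325,258),44)]:print(n,onz(c,uv,z).round())
E
```

```text
tray c [470. 201.  15.]
jar [ 528. -172.   62.]
knob [ 509. -252.   62.]
vial [539.  -7.  50.]
cruc [673.  28.  32.]
weight [426.  -6.  44.]
```

View pics/crop0.png

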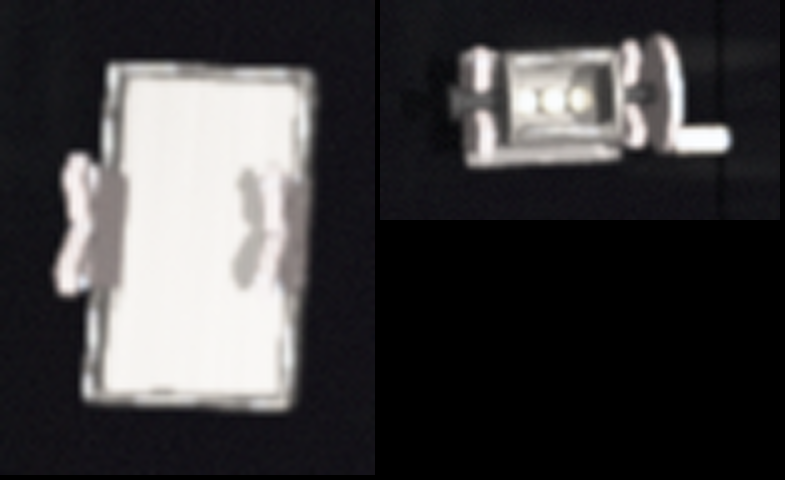

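The cradle's tray is centred near (240,237) in the top picture. The jar's drum is near (397,216), with its wheel and knob toward world −y and the knob on the robot side, so the jar's axes roughly match the world's. Next I'll take close views with the wrist camera.

```bash
cat >>h.py <<'E'
def quat(psi): return (Rn.from_euler("z",psi)*Rn.from_quat([1,0,0,0])).as_quat()
E
python3 - <<'E'
from workcell import env,hand,planner,telemetry,eyes
from h import *
from h import f as foc
# tool y = Rz(psi)*(0,-1): psi=+-90 -> along world x
def ok(s):
    r=[]
    for p in([470,201,230],[528,-172,230],[528,-172,43],[470,110,66],[470,201,66]):
        q=planner.ik(p,quat(s*np.pi/2)); r.append(q)
    return r
best=None
for s in(1,-1):
    r=ok(s);print(s,[None if q is None else q.round(2).tolist() for q in map(lambda x:None if x is None else np.array(x),r)])
    if all(x is not None for x in r) and best is None: best=s
s=best;print("use",s)
d={}
for n,p in(("cr",[470,201,230]),("jar",[528,-172,230])):
    env.movep(p,quat(s*np.pi/2));env.pause(.2)
    st=telemetry.state();c=eyes.capture("wrist");c["state"]=st;d[n]=c;print(st["clock"],st["ee_pos"],st["tcp_rot"])
pickle.dump((s,d),open("c1.pkl","wb"))
o=np.vstack([d["cr"]["pixels"],d["jar"]["pixels"]]);o=cv2.resize(o,(480,600),interpolation=cv2.INTER_AREA)
cv2.imwrite("pics/w1.png",o[:,:,::-1])
E
```

```text
1 [[-0.8, 0.07, 0.33, 1.78, -0.02, 1.3, -0.47], [-0.56, 0.24, 0.94, 1.69, -0.2, 1.31, 0.41], [-0.47, 0.5, 0.86, 1.88, -0.45, 0.97, 0.6], [-0.68, 0.19, 0.39, 2.03, -0.09, 0.93, -0.24], [-0.78, 0.25, 0.32, 1.96, -0.1, 0.95, -0.41]]
-1 [[0.59, 0.28, -1.24, 1.71, 0.27, 1.34, 2.44], [-0.79, 0.39, 1.29, 1.7, -0.38, 1.35, -2.57], [-0.66, 0.68, 1.16, 1.89, -0.72, 1.07, -2.34], [0.74, 0.48, -1.23, 1.96, 0.52, 1.07, 2.42], [0.52, 0.58, -1.24, 1.89, 0.61, 1.12, 2.19]]
use 1
1.9333 [469.75279705 201.93148908 229.8848026 ] [ 7.06424649e-01  7.07788249e-01 -9.84740616e-05 -3.66337227e-06]
3.5917 [ 528.29694507 -170.91429834  229.90662924] [ 7.06484516e-01  7.07728486e-01  5.35772616e-05 -1.24544548e-04]
```

View pics/w1.png

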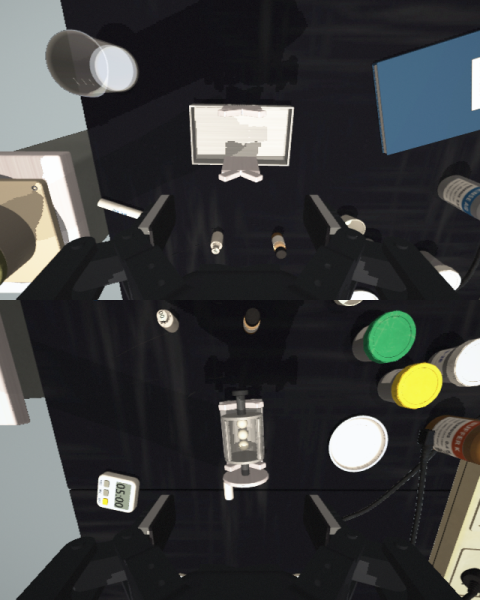

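Top half, over the cradle: the tray is at about x 190–293, y 104–166, and the near notch plate is at (241,176) (0.75 scale). Bottom half: the jar is at (242,430) and the knob at (229,492). I'll enlarge both so I can pick exact edges.

```bash
python3 - <<'E'
from h import *
s,d=pickle.load(open("c1.pkl","rb"))
a=d["cr"]["pixels"][130:250,245:400];b=d["jar"]["pixels"][110:275,290:375]
z=lambda i,k:cv2.resize(i,None,fx=k,fy=k,interpolation=cv2.INTER_CUBIC)
A=z(a,3);B=z(b,3.5);o=np.zeros((580,790,3),np.uint8);o[:A.shape[0],:A.shape[1]]=A;o[:B.shape[0],480:480+B.shape[1]]=B
cv2.imwrite("pics/w2.png",o[:,:,::-1])
# tray outline / colours
for n,(y0,y1,x0,x1) in dict(cr=(120,250,230,410),jar=(110,285,280,375)).items():
    p=d[n]["pixels"][y0:y1,x0:x1];m=(p.max(2)>95).astype(np.uint8)
    cs,_=cv2.findContours(m,cv2.RETR_EXTERNAL,cv2.CHAIN_APPROX_NONE)
    for k in cs:
        if cv2.contourArea(k)>30: print(n,cv2.contourArea(k),np.array(cv2.boundingRect(k))+[x0,y0,0,0],cv2.minAreaRect(k))
E
```

```text
cr 11720.0 [252 139 140 104] ((91.5, 70.5), (103.0, 139.0), 90.0)
jar 5942.0 [291 132  67 135] ((44.68710708618164, 88.76466369628906), (132.0716552734375, 60.38774871826172), 86.34777069091797)
jar 33.0 [319 132   5  15] ((41.0, 29.0), (4.0, 14.0), 0.0)
```

View pics/w2.png

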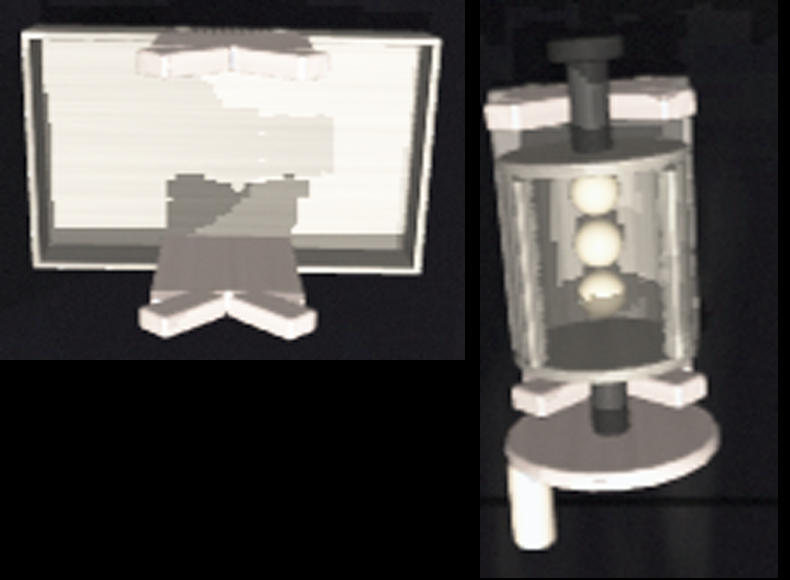

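```bash
python3 - <<'E'
from h import *
s,d=pickle.load(open("c1.pkl","rb"));C=d["cr"];J=d["jar"]
c=lambda u,v,z:onz(C,(245+(u+.5)/3-.5,130+(v+.5)/3-.5),z).round(1)
j=lambda u,v,z:onz(J,(290+(u-480+.5)/3.5-.5,110+(v+.5)/3.5-.5),z).round(1)
tr=np.array([c(*p,30) for p in((22,34),(441,40),(421,272),(34,270))]);print("tray",tr.tolist(),tr.mean(0))
print("V",[c(*p,77).tolist() for p in((233,47),(233,69),(228,292),(228,314))])
print("tips",[c(*p,98).tolist() for p in((138,52),(328,57),(140,312),(316,314))])
print("axis",[j(*p,62).tolist() for p in((587.5,70),(591,145),(610,388),(611,430))])
print("collar",j(549,38,73),j(622,38,73),"inner",j(585,60,73))
print("drum",j(597,172,90),j(606,380,90))
print("knob",j(532,540,62),j(530,490,62),"wheel top",j(602,488,62),"wheel sides",j(507,450,62),j(718,445,62))
print("resttips",[j(*p,75).tolist() for p in((486,105),(694,92),(513,392),(706,380))])
E
```

```text
tray [[393.9, 247.7, 30.0], [552.9, 245.8, 30.0], [551.8, 152.0, 30.0], [392.5, 152.5, 30.0]] [472.775 199.5    30.   ]
V [[473.4, 247.8, 77.0], [473.4, 240.6, 77.0], [472.1, 161.5, 77.0], [472.1, 153.0, 77.0]]
tips [[444.1, 248.3, 98.0], [502.2, 246.9, 98.0], [442.5, 162.6, 98.0], [501.4, 162.0, 98.0]]
axis [[530.0, -110.8, 62.0], [531.1, -132.4, 62.0], [537.5, -209.4, 62.0], [538.0, -223.8, 62.0]]
collar [ 519.2 -101.7   73. ] [ 539.5 -101.6   73. ] inner [ 529.2 -107.5   73. ]
drum [ 532.6 -136.4   90. ] [ 535.5 -196.6   90. ]
knob [ 511.9 -263.7   62. ] [ 511.5 -245.3   62. ] wheel top [ 535.2 -244.5   62. ] wheel sides [ 504.1 -230.9   62. ] [ 572.9 -229.    62. ]
resttips [[501.4, -119.8, 75.0], [559.9, -116.1, 75.0], [507.4, -205.9, 75.0], [566.5, -201.9, 75.0]]
```

```bash
python3 - <<'E'
from workcell import env,hand,planner,telemetry,eyes
from h import *
st=lambda:telemetry.state()
def rep(t):
    s=st();print(t,round(s["clock"],2),s["ee_pos"].round(1),s["wrist_force"].round(1),round(s["grip_force"],1),round(s["opening"],3));return s
q=quat(np.pi/2+0.069)
s=st();print("settled",s["ee_pos"].round(2))
env.move_l([534,-166,150],rate=200,frame=q)
env.move_l([534,-166,39],rate=120);s=rep("down")
hand.set_gripper(0,strength=30);s=rep("soft")
hand.set_gripper(0,strength=90);s=rep("grip")
pickle.dump(s,open("grip.pkl","wb"))
p=np.array([534,-166,39.])
env.move_l(p+[0,0,40],rate=80);rep("lift")
env.move_l(p+[0,0,140],rate=150);s=rep("up")
c=eyes.capture("wrist");cv2.imwrite("pics/w3.png",c["pixels"][:,:,::-1])
E
```

```text
settled [ 528.22 -171.19  229.96]
down 5.27 [ 534.6 -166.2   39.8] [-0.7 -0.4  0.1] 0.0 1.004
soft 5.64 [ 533.8 -166.    39.5] [-3.9  0.2  4.9] 31.0 0.647
grip 5.86 [ 533.8 -166.    39.8] [-5.6  1.6  9.9] 92.9 0.64
lift 6.51 [ 533.9 -165.8   78.9] [-0.   0.9 -7.3] 101.4 0.637
up 7.33 [ 533.4 -165.7  177.9] [-1.6  4.7 -5. ] 102.3 0.636
```

View pics/w3.png

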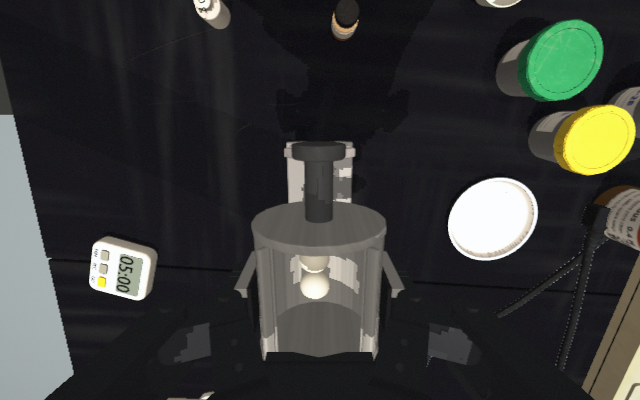

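The jar is held level and centred: drum at (319,280), collar at (318,152). Next I'll carry it to the cradle and seat it.

```bash
python3 - <<'E'
from workcell import env,hand,planner,telemetry,eyes
from h import *
def rep(t):
    s=telemetry.state();print(t,round(s["clock"],2),s["ee_pos"].round(1),s["wrist_force"].round(1),round(s["grip_force"],1),round(s["opening"],3));return s
q=quat(np.pi/2-0.011)
env.move_l([472.8,200.5,179],rate=180,frame=q);rep("over")
env.move_l([472.8,200.5,85],rate=120);rep("near")
print(env.move_l([472.8,200.5,61],rate=25,until_force=9));env.pause(.2);s=rep("seat")
c=eyes.capture("wrist");c["state"]=s;pickle.dump(c,open("c4.pkl","wb"));cv2.imwrite("pics/w4.png",c["pixels"][:,:,::-1])
E
```

```text
over 9.59 [473.  199.7 179. ] [ 0.1 -5.1 -6.6] 102.2 0.641
near 10.53 [473.4 200.7  85.7] [ 1.1  4.3 -7.8] 102.0 0.636
True
seat 11.53 [472.3 200.2  63. ] [-1.1 -4.2  5.6] 102.4 0.631
```

View pics/w4.png

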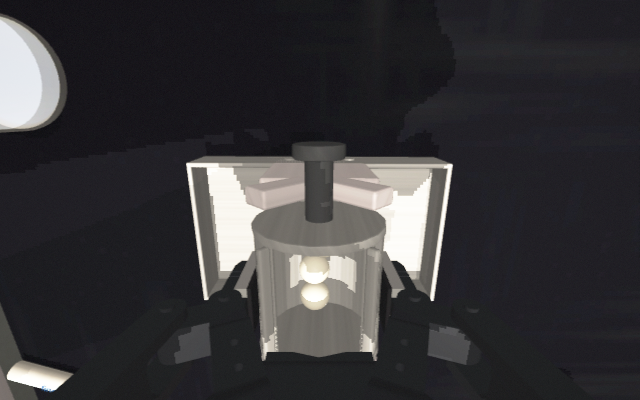

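The jar's z reading matches a full seat: the trunnion lies in the far notch at about (319,185). Releasing it, then looking from above.

```bash
python3 - <<'E'
from workcell import env,hand,planner,telemetry,eyes
from h import *
def rep(t):
    s=telemetry.state();print(t,round(s["clock"],2),s["ee_pos"].round(1),s["wrist_force"].round(1),round(s["grip_force"],1),round(s["opening"],3));return s
hand.set_gripper(1.0);rep("open")
env.move_l([472.8,200.5,150],rate=120)
env.move_l([460,120,215],rate=150);env.pause(.3);s=rep("view")
c=eyes.capture("wrist");c["state"]=s;pickle.dump(c,open("c5.pkl","wb"))
for z,r in((85,7),):
    for y in(-97,-67): print("pred knob",proj(c,[443.6,200.4+y,85]).round(1))
x0,y0,x1,y1=200,60,440,290
o=cv2.resize(c["pixels"][y0:y1,x0:x1],None,fx=2.5,fy=2.5,interpolation=cv2.INTER_CUBIC);cv2.imwrite("pics/w5.png",o[:,:,::-1])
E
```

```text
open 12.0 [471.2 199.8  62. ] [0.4 0.1 0.4] 0.0 1.0
view 14.03 [459.9 120.3 214.6] [-0.2 -0.1 -0.5] 0.0 0.999
pred knob [302.5 213.1]
pred knob [301.6 183. ]
```

View pics/w5.png

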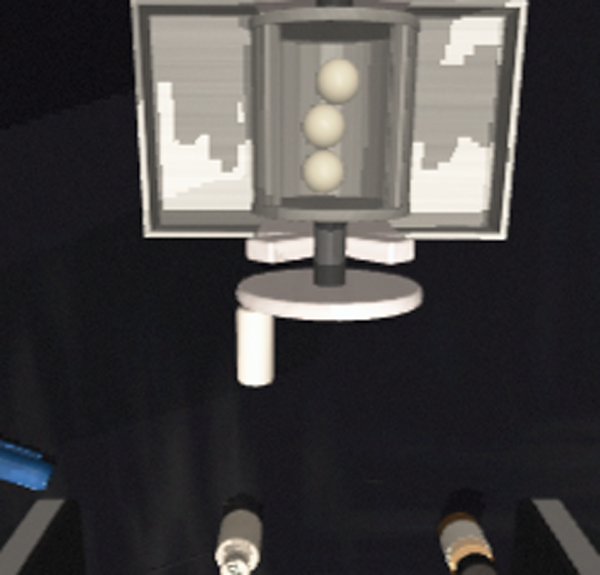

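The knob is at (302,199) in full-frame pixels, 1 px from where I predicted it, and its axis is level. All three balls are still in the jar. Gripping the knob and turning.

```bash
python3 - <<'E'
from workcell import env,hand,planner,telemetry,eyes
from h import *
def rep(t):
    s=telemetry.state();print(t,round(s["clock"],2),s["ee_pos"].round(1),s["wrist_force"].round(1),round(s["grip_force"],1),round(s["opening"],3));return s
u=np.array([np.cos(.011),-np.sin(.011),0]);C=np.array([471.6,116.8,65.])
P=lambda a:C+28*(-np.cos(a)*u+np.sin(a)*np.array([0,0,1]))
hand.set_gripper(0.5)
env.move_l(P(0)+[0,0,70],rate=150)
print(env.move_l(P(0),rate=80,until_force=10));rep("at knob")
hand.set_gripper(0,strength=30);rep("grip")
for i,a in enumerate(np.radians(np.arange(15,181,15))):
    env.move_l(P(a),rate=50)
    if i%2: s=rep(int(np.degrees(a)+.5))
    if np.abs(telemetry.state()["wrist_force"]).max()>30: print("high");break
env.pause(.3);rep("end")
c=eyes.capture("wrist");c["state"]=telemetry.state();pickle.dump(c,open("c6.pkl","wb"))
t=eyes.capture("scene")["pixels"][160:250,200:320]
o=np.zeros((600,640,3),np.uint8);o[:400]=c["pixels"];o[400:580,:240]=cv2.resize(t,None,fx=2,fy=2)
cv2.imwrite("pics/w6.png",o[:,:,::-1])
E
```

```text
False
at knob 16.28 [444.  117.2  65.4] [0.1 0.1 0.2] 0.0 0.498
grip 16.65 [443.1 117.1  64.9] [-3.7  0.1  0.2] 29.6 0.151
30 17.25 [447.4 116.9  79.2] [-2.2 -1.7  1.2] 29.8 0.153
60 17.85 [457.  116.4  89.6] [-10.6  -4.5  10.1] 31.3 0.151
90 18.45 [473.2 115.3  94.5] [-5.2 -9.4 16.4] 33.9 0.151
120 19.05 [485.7 116.7  89. ] [-0.8  0.2 -0.4] 30.5 0.152
150 19.65 [495.7 116.6  78.6] [-0.7  1.6 -0.5] 30.4 0.147
180 20.25 [499.2 116.3  64.6] [-1.7  0.6  0.2] 30.4 0.152
end 20.55 [499.3 116.4  64.9] [-3.   0.8 -0.4] 30.4 0.152
```

View pics/w6.png

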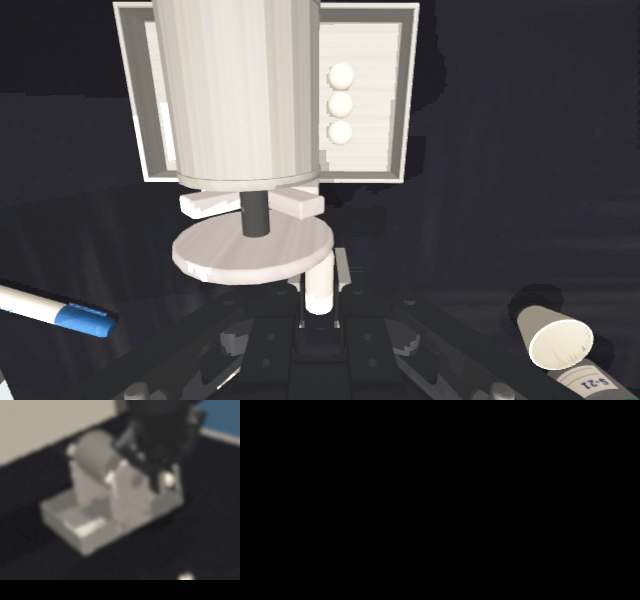

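All three balls lie in the tray at about (341,76), (341,105) and (341,132). The knob is still in the pads at (319,280). Letting go, then checking the final angle from above.

```bash
python3 - <<'E'
from workcell import env,hand,planner,telemetry,eyes
from h import *
p=telemetry.state()["ee_pos"]
hand.set_gripper(0.5);print(telemetry.state()["wrist_force"].round(1))
env.move_l([499.3,116.6,150],rate=100)
env.move_l([460,120,215],rate=150);env.pause(.4);s=telemetry.state();print(s["clock"],s["ee_pos"].round(1))
c=eyes.capture("wrist");c["state"]=s;d=[c,eyes.capture("scene"),eyes.capture("top")];pickle.dump(d,open("c7.pkl","wb"))
for z in(75,85,95):
    print(z,[proj(c,[500.3-.9*0-1,200.4+y,z]).round(1).tolist() for y in(-97,-67)],[proj(d[1],[499.5,200.4+y,z]).round(1).tolist() for y in(-97,-67)])
o=np.zeros((560,800,3),np.uint8)
o[:,:480]=cv2.resize(c["pixels"][50:330,200:440],None,fx=2,fy=2,interpolation=cv2.INTER_CUBIC)
o[:280,480:]=cv2.resize(d[1]["pixels"][160:245,215:312],(320,280),interpolation=cv2.INTER_CUBIC)
o[280:,480:]=cv2.resize(d[2]["pixels"][140:280,200:360],(320,280),interpolation=cv2.INTER_CUBIC)
cv2.imwrite("pics/w7.png",o[:,:,::-1])
E
```

```text
[-0.7  0.3 -0.2]
23.1 [460.  119.9 214.7]
75 [[358.3, 208.9], [359.2, 179.6]] [[286.5, 203.8], [279.0, 199.0]]
85 [[359.6, 212.1], [360.6, 181.9]] [[286.2, 200.5], [278.7, 195.7]]
95 [[360.9, 215.5], [362.0, 184.4]] [[285.9, 197.2], [278.3, 192.4]]
```

View pics/w7.png

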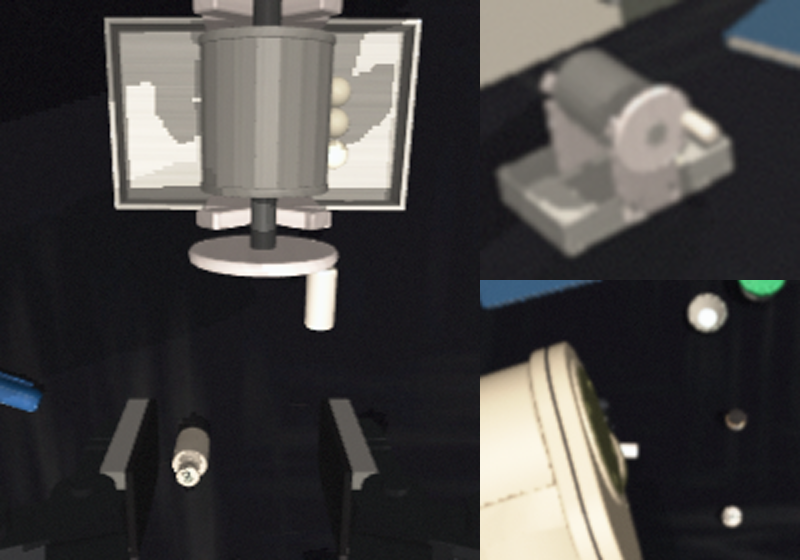

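The port is down and the tray holds the three balls at about (337,92), (337,122) and (335,155). The vial, weight and crucible are standing. The knob may be 1–3 mm above level, so I'll nudge it down with shut fingers to exactly level (top at z = 92), then retract.

```bash
python3 - <<'E'
from workcell import env,hand,planner,telemetry,eyes
from h import *
def rep(t):
    s=telemetry.state();print(t,round(s["clock"],2),s["ee_pos"].round(1),s["wrist_force"].round(2));return s
hand.set_gripper(0)
env.move_l([499.8,116,115],rate=100);env.pause(.3);rep("above")
for z in(100,97,95,93.5,91.7):
    env.move_l([499.8,116,z],rate=15,until_force=12);env.pause(.1);rep(z)
env.move_l([499.8,116,150],rate=80);env.move_l([460,120,215],rate=150);env.pause(.4);s=rep("view")
c=eyes.capture("wrist");c["state"]=s;e=eyes.capture("scene")
def cen(c,b):
    x0,y0,x1,y1=b;p=c["pixels"][y0:y1,x0:x1].astype(int);m=p.min(2)>200
    v,u=np.nonzero(m);return u.mean()+x0,v.mean()+y0,v.max()+y0,m.sum()
d=pickle.load(open("c7.pkl","rb"))
for k in(d[0],c):print(cen(k,(345,190,378,225)))
o=np.zeros((560,800,3),np.uint8)
o[:,:480]=cv2.resize(c["pixels"][50:330,200:440],None,fx=2,fy=2,interpolation=cv2.INTER_CUBIC)
o[:280,480:]=cv2.resize(e["pixels"][160:245,215:312],(320,280),interpolation=cv2.INTER_CUBIC)
cv2.imwrite("pics/w8.png",o[:,:,::-1])
E
```

```text
above 25.26 [499.9 116.1 115.3] [-0.82  0.03 -0.55]
100 26.51 [499.9 116.  100.1] [-0.82 -0.38 -0.06]
97 26.96 [499.8 116.   97. ] [-0.89  0.06  0.32]
95 27.34 [499.8 116.   95. ] [-0.14  0.66  0.63]
93.5 27.69 [499.8 116.   93.5] [-0.28 -1.07  0.52]
91.7 28.06 [499.8 116.   91.7] [0.53 0.17 0.66]
view 29.99 [460.  119.9 214.7] [-0.45  0.1  -0.4 ]
(np.float64(360.04561403508774), np.float64(201.859649122807), np.int64(214), np.int64(285))
(np.float64(360.25441696113074), np.float64(201.74558303886926), np.int64(214), np.int64(283))
```

View pics/w8.png

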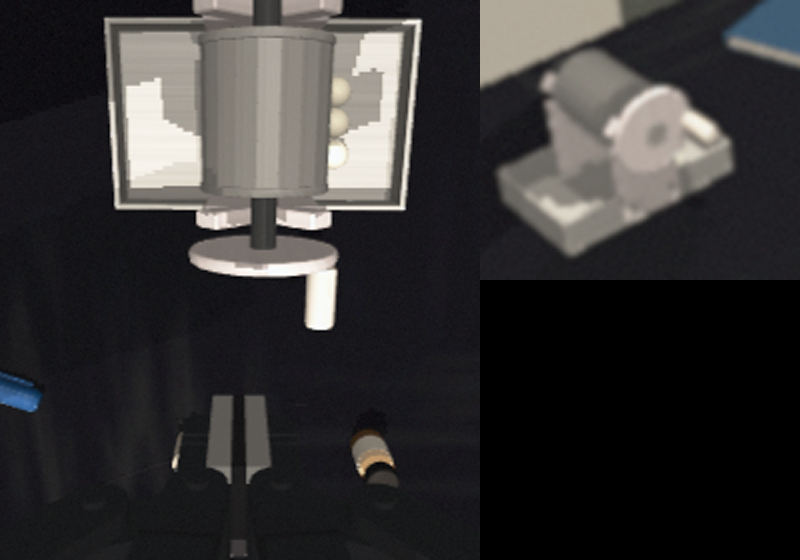

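The knob didn't move and the descent met no clear resistance, so it was already level. The port is down, the balls are in the tray and the arm is clear. Handing in.

```bash
python3 -c "
from workcell import workorder
print(workorder.sign_off())"
```

```text
the job is handed in; nothing more can be done
None
```

I handed the job in at about 30 s on the robot's clock: the jar lies port down in the cradle's notches, all three balls are in the tray, and the vial, crucible and test weight were not touched.

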